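Make the vegetable slicer safe

TASK

Make the bench slicer safe to leave. First close the blade: pull the sprung thickness knob out, turn it to its closed notch (grip bar in line with the slicer's rails) and let it snap in, without forcing it round while it is in. Then lift the food pusher over the two bumps that hold it up the bed and take it down under control, never letting it run away, until it sits flat on the rails against the bottom stop, over the blade; leave the vegetables and other things around the slicer where they are.

Things in the scene. Friction and masses are not known exactly. Their poses are not given: they have to be found in the camera images.
- slicer: Stainless bench slicer, fixed in place. Its bed, 360 mm long and 138 mm wide, rises at 30 degrees. Origin on the table under the bed; x level towards the high end, y to the left, z up. In this frame up-slope is (0.866, 0, 0.5), the bed's normal (-0.5, 0, 0.866), the bed's low end (-180, 0, 60) mm, its high end (132, 0, 240) mm. The side rails stand 31 mm above the bed.
- knob_grip (a point): Centre of the thickness knob's grip bar, on the steel housing beside the low part of the right rail, 112 mm right of the middle line. Black bar 56 mm long, 14 thick, 26 high (13 above and below this point), on a skirt of radius 34; housing top 29 mm below this point. Axes turn with it: x along the bar, y across it, z outward along the turning axis (the bed's normal, 30 degrees from vertical).
- selector (a joint): Angle of the thickness knob in rad, growing anticlockwise seen from outside. Three notches: 0 = closed (bar parallel to the rails), 0.6 = thin, 1.2 = thick, each with about 0.08 of play either way. It starts in the thick notch. It turns only while pulled out by 9 mm or more; let go within about 0.1 of a notch's middle it springs in. Never force it round.
- selector_pull (a joint): How far the knob is pulled out along its axis, in m: 0 = fully in (snapped into a notch), 0.013 = end of the pull. A spring draws it back with 5 N at 0 and 10 N at 0.013.
- pusher_handle (a point): Centre of the food pusher's handle: a round black bar, 18 mm thick, 90 mm long, lying across the slicer on posts near its ends (72 mm clear between them), on a black carriage 100 x 94 mm. The feet stand on the rails 70 mm below this point; free space 38 mm below the point, down to a steel cup. Axes: x up-slope, y along the bar, z along the bed's normal.
- pusher (a joint): Travel of the food pusher down the bed in m: about 0.004 at the start (its upper feet rest against the upper side of the bumps), 0.155 = against the bottom stop, over the blade. Once over the bumps it runs down by its own weight (0.3 to 0.65 kg) if let go.
- pusher_lift (a joint): How far the pusher is lifted off the rails along the bed's normal, in m: 0 = sitting on the rails, 0.018 = the most. The two bumps on the rails are 8 mm high and 8 mm long, with steep sides: the pusher must be lifted more than 8 mm until it has travelled 0.032, and may be lowered after that.
- catch_pan: Shallow steel pan, 200 x 95 x 32 mm, under the slicer. Leave it. Origin in the middle of its underside.
- potato_big: Potato, 104 mm long and 64 mm thick, left of the slicer. Leave it. Origin on its underside.
- potato_small: Potato, 80 mm long and 54 mm thick, left of the slicer. Leave it. Origin on its underside.
- peeler: Black vegetable peeler, about 150 mm long and 12 mm high, lying on the table. Leave it. Origin on its underside.
- bowl: Steel bowl, 170 mm across and 70 mm high, right of the slicer. Leave it. Origin under its middle.
- sauce: Sauce bottle, 64 mm across and 190 mm high, standing on the left. Leave it. Origin under its middle.
- cleaver: Cleaver, about 300 mm long, lying on the round chopping block (300 mm across, 60 mm high) at the right. Leave it. Origin on its underside.

How it is judged (in metres and radians):
On the way, in this order (a step that is already met when the one before it is completed fails the run):
1. the knob has snapped into its closed notch while the pusher still waits behind its bumps (value of joint selector below 0.13 rad and value of joint selector_pull below 0.0025 m and value of joint pusher below 0.02 m), for 0.2 s.
2. the pusher has passed its bumps and is on its way down (value of joint pusher above 0.05 m and value of joint selector below 0.13 rad).
At the end, for the whole second after the job is handed in: The knob is fully in (within 2.5 mm) in its closed notch (within 0.13 rad), and the pusher rests on the rails (within 2.5 mm) against the bottom stop (within 6 mm) (value of joint selector below 0.13 rad and value of joint each of selector_pull, pusher_lift below 0.0025 m and value of joint pusher above 0.149 m); the robot touches nothing.
It fails at once if the knob is forced round over a ridge without being pulled out (value of joint selector_pull below 0.004 m and (value of joint selector between 0.2 and 0.4 rad or value of joint selector between 0.8 and 1 rad)).
It fails at once if the pusher is taken down the bed while the blade is still open (value of joint pusher above 0.035 m and value of joint selector above 0.3 rad).
It fails at once if the pusher runs away down the bed (faster than 0.5 m/s) (velocity of joint pusher above 0.5 m/s).
It fails at once if something around the slicer is shifted by more than 30 mm (distance of any of catch_pan, potato_big, potato_small, peeler, bowl, sauce, cleaver from where it was at the start of the episode above 0.03 m).
It also fails if it takes over 48 s, if anything falls off the work surface, if the arm or the gripper's body presses on something with over 40 N, if the wrist force passes 120 N, or if a joint passes its speed limit or range.

ROBOT

A 6-joint arm with a two-finger parallel gripper is mounted at the origin on the work surface. World frame = base frame: x ahead of the robot, y to its left, z up, the work surface at z = 0. Lengths are in mm, angles in degrees, forces in N, time in s.
With the tool pointing down it reaches from about 300 to 750 mm from the base axis. Payload 8.5 kg.
Tool frame: the origin (TCP) lies at the very end of the fingers, on their centre line; the grasp point (between the pads) lies 19 mm behind it; z points along the fingers, y is the direction in which the jaws open and shut (so a half turn about z gives the same grasp; the last joint's range is limited). The gripper opens to 85 mm and grips with 20 to 120 N. Pads are 22 mm wide; open, the fingers measure 114 mm over their backs; the gripper's body (76 mm by 85 mm) begins 54 mm behind the grasp point. The pads swing forward as they close: fully open they stand 13 mm farther back than shut.
Start: joints at [-79.83, 21.807, 74.336, -0, 83.858, -12.336], TCP at [210.52, -508.096, 231.322] pointing down, gripper open.
Joint ranges: [-178.18, 178.18], [-50.72, 133.34], [12.68, 142.11], [-81.47, 261.47], [9.98, 163.14], [-165.26, 165.26]. Speed limits (degrees/s): [136.94, 136.94, 180, 180, 180, 180].

INTERFACE

Orientations are given as a 3x3 rotation matrix whose columns are the frame's x, y, z axes.
In Python, from bench import monitor, camera, job gives the robot as it stands. The module is installed in compiled form; this text tells all that it offers.
- The arm moves only by the tool drive_tool, never from a script. Its arguments are lists of equal length, an entry for each row: "rotation": the turn, a rotation vector about the tool's x, y, z in degrees, a list of three; "slide": the shift along the tool's x, y, z in m, a list of three; "fingers": the gripper's target within -1 to 1 (fully open at 1, half-way at 0, shut at -1). A call has 1 to 12 rows; each row is the pose to reach, as a shift and turn from the pose measured when the call began, along the tool's axes at that moment; what a row does not reach only later rows make up. A row lasts 1/12 s, in which the tool goes at most 41.7 mm and 7.16 degrees, less where a joint would pass 70% of its speed; a pose out of reach is approached as far as the arm can. A call with a gripper value outside its range is refused whole. The fingers move at their own pace and stop on an object; "newtons" is the grip in N (left out, the last holds). Time passes only in rows, so rows that repeat a pose let the fingers close. It gives the time, the measured TCP pose, the force and the opening at its end, in the units of the state.
- monitor.observe(): the state, without advancing time (a new reading comes with each control period).
- camera(name): name is "side" or "top"; returns a dict with "frame" (400x640x3 uint8, red, green, blue), "fx", "fy", "cx", "cy" (pixels), "k1" (the pictures are not rectified: a ray, as slopes to the right and down, at radius r is drawn at 1 + k1 r^2 times it, then the intrinsics apply), "cam_to_world" (4x4, takes a point from camera to world coordinates). Camera axes: x right, y down, z forward; pixel columns grow to the right and rows downward; lengths in mm; the calibration is good to about 2 mm. A picture is of the moment at which its call begins. There is no depth.
- job.sign_off(): hands the job in, once; it reports no verdict.
The state is a dict: "time_s": time; "joints": joint angles; "dq": joint speeds; "tau": joint torques, N m; "position": TCP position; "orientation": TCP orientation; "force": force on the tool from outside, world axes, zero at the start; "wrist_torque": the same for the moment, N m; "opening": finger opening in mm.
Only numpy, scipy, OpenCV 4.12 (cv2) and the standard library are available. Lean on these libraries where they do the work, as an engineer would, in place of code of your own. Each camera call takes 0.05 s, during which the arm holds its last target. There are 200 camera calls.

## Working session

There is one attempt and no reset: what is moved stays moved. The work goes in short steps, Python scripts to look and compute and a tool call to move; the robot and the scene stay as the last step left them, time stands still between calls to the robot, and variables do not carry over. Pictures are saved under pics/ and viewed, about 8 in all and at most 12, crops included, and the job is handed in when it is done.

Besides the shell and the picture viewer there is one more tool, called after ">>>" as name(argument=value, ...) on one line, values as JSON. drive_tool: Moves the arm, as the interface text tells. Its arguments: {"type":"object","properties":{"rotation":{"type":"array","items":{"type":"array","items":{"type":"number"}}},"slide":{"type":"array","items":{"type":"array","items":{"type":"number"}}},"fingers":{"type":"array","items":{"type":"number"}},"newtons":{"type":"number"}},"required":["rotation","slide","fingers"]}

```bash
mkdir -p pics; cat > h.py <<'E'
import numpy as np, cv2
from bench import monitor, camera, job
def ray(c,u,v):
    K=np.array([[c["fx"],0,c["cx"]],[0,c["fy"],c["cy"]],[0,0,1.]])
    p=cv2.undistortPoints(np.array([[[u,v]]],float),K,np.array([c["k1"],0,0,0,0.])).ravel()
    T=np.array(c["cam_to_world"]); d=T[:3,:3]@[p[0],p[1],1]; return T[:3,3],d/np.linalg.norm(d)
def plane(c,u,v,z):
    o,d=ray(c,u,v); return o+d*(z-o[2])/d[2]
def tri(c1,p1,c2,p2):
    o1,d1=ray(c1,*p1);o2,d2=ray(c2,*p2)
    s=np.linalg.lstsq(np.c_[d1,-d2],o2-o1,rcond=None)[0]
    a=o1+s[0]*d1;b=o2+s[1]*d2; return (a+b)/2,np.linalg.norm(a-b)
def proj(c,P):
    T=np.array(c["cam_to_world"]);q=T[:3,:3].T@(np.array(P)-T[:3,3]);x=q[:2]/q[2];x=x*(1+c["k1"]*(x@x))
    return x[0]*c["fx"]+c["cx"],x[1]*c["fy"]+c["cy"]
def save(c,n): cv2.imwrite("pics/"+n+".png",c["frame"][:,:,::-1])
E
python3 - <<'E'
from h import *
import pickle
np.set_printoptions(precision=3,suppress=True)
for n in("top","side"):
    c=camera(n);save(c,n+"0");pickle.dump(c,open(n+"0.pkl","wb"));print(n,c["fx"],c["k1"],c["cam_to_world"])
print(monitor.observe())
E
```

```text
top 365.0865309441145 0.024909188322699165 [[  -0.028   -0.993    0.111  372.275]
 [  -1.       0.029    0.004  -73.368]
 [  -0.007   -0.11    -0.994 1557.493]
 [   0.       0.       0.       1.   ]]
side 376.75335118436504 -0.0014200416389918364 [[  -0.996   -0.057    0.074  424.145]
 [  -0.092    0.741   -0.665  826.802]
 [  -0.017   -0.669   -0.743 1143.686]
 [   0.       0.       0.       1.   ]]
{'time_s': 0.1, 'joints': array([-79.83 ,  21.839,  74.378,  -0.001,  83.86 , -12.335]), 'dq': array([ 0.048, -0.09 , -0.121, -0.013,  0.035,  0.006]), 'tau': array([  0.003, -44.922, -23.166,  -0.   ,   0.004,  -0.   ]), 'position': array([ 210.478, -507.855,  230.771]), 'orientation': array([[ 0.924,  0.383, -0.   ],
       [ 0.383, -0.924,  0.001],
       [ 0.   , -0.001, -1.   ]]), 'force': array([0.356, 0.022, 0.575]), 'wrist_torque': array([ 0.021, -0.066, -0.046]), 'opening': 85.69925883839423}
```

View pics/top0.png

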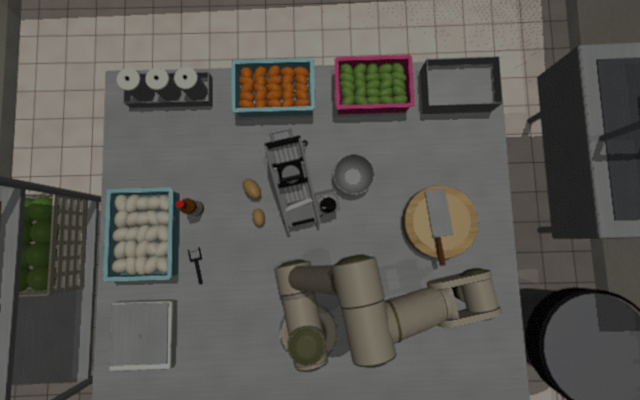

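View pics/side0.png

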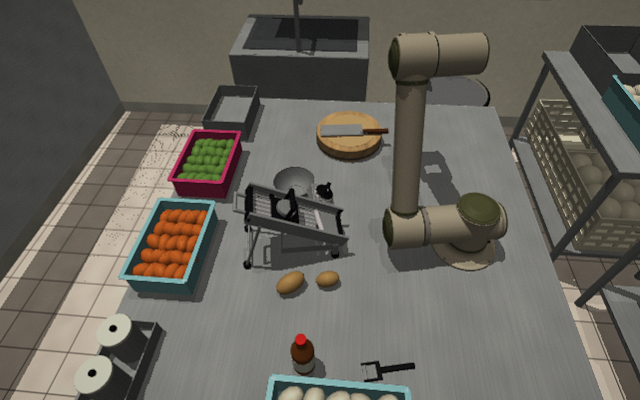

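The slicer's low end faces the robot, at top-view (303,228), and its high end is near (285,140). The knob is at about (328,205) in the top view and (324,190) in the side view. I'll zoom in on both.

```bash
python3 - <<'E'
from h import *
import pickle
t=pickle.load(open("top0.pkl","rb"))["frame"];s=pickle.load(open("side0.pkl","rb"))["frame"]
a=cv2.resize(t[125:240,255:345],None,fx=5,fy=5,interpolation=cv2.INTER_CUBIC)  # 450x575
b=cv2.resize(s[170:270,230:355],None,fx=6,fy=6,interpolation=cv2.INTER_CUBIC) #750x600
f=lambda x:np.clip(255*(x/255.)**0.6,0,255).astype(np.uint8)[:,:,::-1]
cv2.imwrite("pics/ct.png",f(a));cv2.imwrite("pics/cs.png",f(b))
E
```

```text
(no output)
```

View pics/ct.png

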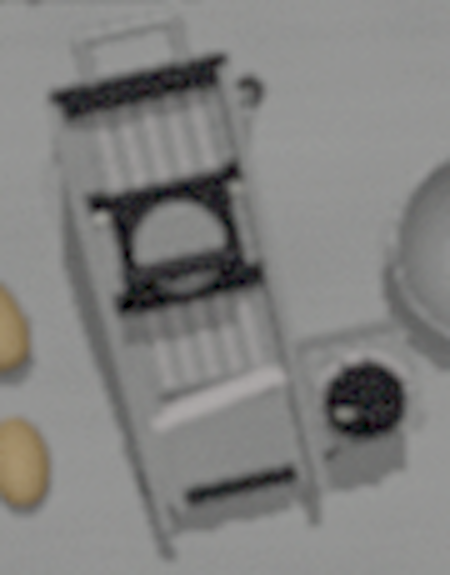

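View pics/cs.png

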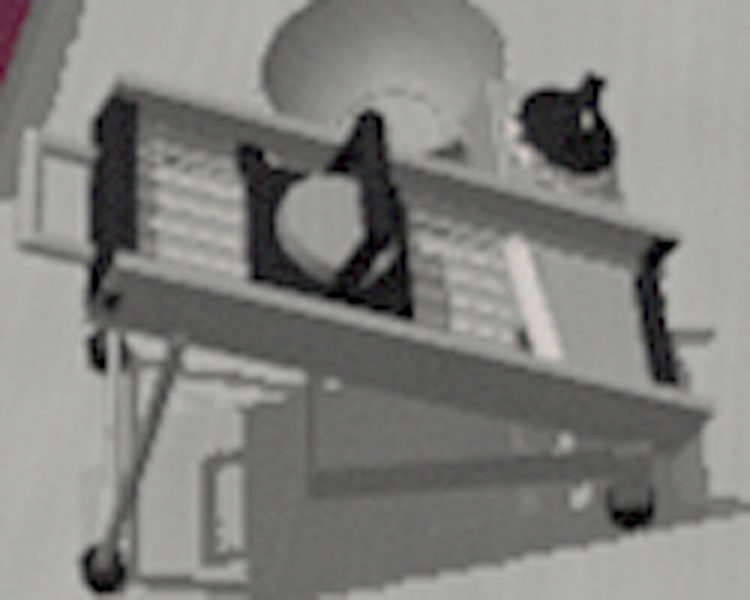

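The top view shows the rails and stop bars clearly, with the knob centred near crop (365,400). The pusher is the black frame at crop (95–260, 170–310). I'll triangulate the rail ends to get the slicer frame, then the knob and the handle.

```bash
cat > fit.py <<'E'
from h import *
import pickle
from scipy.optimize import least_squares
np.set_printoptions(precision=1,suppress=True)
t=pickle.load(open("top0.pkl","rb"));s=pickle.load(open("side0.pkl","rb"))
T=lambda x,y:((x+.5)/5-.5+255,(y+.5)/5-.5+125)
S=lambda x,y:((x+.5)/6-.5+230,(y+.5)/6-.5+170)
iT=lambda p:((p[0]-254.5)*5-.5,(p[1]-124.5)*5-.5)
iS=lambda p:((p[0]-229.5)*6-.5,(p[1]-169.5)*6-.5)
cor={"LL":((165,557),(708,408)),"LR":((313,522),(675,240)),"HL":((58,105),(112,258)),"HR":((222,65),(118,82))}
mod={"LL":(-195.5,69,86.8),"LR":(-195.5,-69,86.8),"HL":(116.5,69,266.8),"HR":(116.5,-69,266.8)}
W={}
for k,(a,b) in cor.items():
    W[k]=tri(t,T(*a),s,S(*b)); print(k,*W[k])
R=lambda a:np.array([[np.cos(a),-np.sin(a),0],[np.sin(a),np.cos(a),0],[0,0,1]])
f=lambda p:np.concatenate([(np.array([p[0],p[1],0])+R(p[2])@mod[k]-W[k][0]) for k in mod])
r=least_squares(f,[600,0,0]);p=r.x
print(p[:2],np.degrees(p[2]),f(p).reshape(-1,3))
k,e=tri(t,T(365,400),s,S(568,125))
o=np.array([p[0],p[1],0]);inv=lambda P:R(p[2]).T@(P-o);fw=lambda P:o+R(p[2])@np.array(P)
print("knob",k,e,inv(k))
def bed(sl,y,n): return fw(np.array([-180+.866*sl-.5*n,y,60+.5*sl+.866*n]))
if __name__=="__main__":
  for sl in (160,180,200,220,240):
    for y in(-45,45):
        P=bed(sl,y,101);print(sl,y,P,np.array(iT(proj(t,P))),np.array(iS(proj(s,P))))
  for n in(0,20,29,42):
    P=fw(inv(k)); 
E
python3 fit.py
```

```text
LL [403.4  69.7  88.1] 26.967067391010353
LR [428.2 -49.5  92.3] 27.680681250998287
HL [719.5 125.3 261.3] 5.610634748158592
HR [743.9   5.2 263.5] 3.0303916449262895
[612.6  44.6] 10.147146723277462 [[ 4.6  8.4 -1.3]
 [ 4.1 -8.2 -5.5]
 [-4.4  7.8  5.5]
 [-4.4 -8.   3.3]]
knob [508.3 -93.2 142.3] 3.7002341539713806 [-127.  -117.3  142.3]
160 -45 [530.1 -15.8 227.5] [260. 360.] [519.  121.2]
160 45 [514.2  72.7 227.5] [139.7 384.9] [532.5 246.2]
180 -45 [547.1 -12.8 237.5] [254.7 335.3] [487.1 111.2]
180 45 [531.3  75.8 237.5] [133.6 360.3] [499.  236.5]
200 -45 [564.2  -9.7 247.5] [249.2 310.3] [454.8 101. ]
200 45 [548.3  78.8 247.5] [127.4 335.5] [465.1 226.7]
220 -45 [581.2  -6.7 257.5] [243.7 285. ] [422.1  90.7]
220 45 [565.4  81.9 257.5] [121.2 310.3] [430.8 216.7]
240 -45 [598.3  -3.6 267.5] [238.2 259.4] [388.9  80.3]
240 45 [582.4  85.  267.5] [114.8 284.8] [395.9 206.6]
```

```bash
cat > blobs.py <<'E'
from fit import *
for n,c,(x0,y0,x1,y1) in(("top",t,(255,125,345,240)),("side",s,(230,170,355,270))):
    g=c["frame"].max(2)
    m=np.zeros_like(g);m[y0:y1,x0:x1]=(g[y0:y1,x0:x1]<45)*255
    N,L,st,ce=cv2.connectedComponentsWithStats(m)
    for i in range(1,N):
        if st[i,4]<8: continue
        pts=np.argwhere(L==i)[:,::-1].astype(np.float32)
        r=cv2.minAreaRect(pts)
        print(n,"area",st[i,4],"cen",ce[i],"bb",st[i,:4],"rect",np.array(r[0]),np.array(r[1]),round(r[2],1))
E
python3 blobs.py | grep -E "top|side"
python3 - <<'E'
from fit import *
g=t["frame"].max(2);print(g[193:215,316:342])
g=s["frame"].max(2);print(g[178:204,310:336])
E
```

```text
top area 199 cen [282.5 142.1] bb [265 136  35  13] rect [282.5 142.2] [ 6.1 34.9] 77.0
top area 10 cen [304.8 141.9] bb [303 141   4   4] rect [304.5 142.5] [3. 3.] 90.0
top area 455 cen [290.4 173.6] bb [273 157  35  31] rect [290.3 172.7] [25.2 30.3] 76.0
top area 191 cen [327.7 205. ] bb [320 198  16  16] rect [327.5 205.5] [15. 15.] 90.0
top area 73 cen [302.8 221.7] bb [292 218  22   8] rect [302.6 221.7] [ 3.3 21.6] 77.0
side area 179 cen [324.4 190.9] bb [316 183  17  16] rect [324.  191.2] [15.1 14.8] 79.7
side area 806 cen [273.3 204.4] bb [245 185  66  40] rect [277.5 204.5] [65. 39.] 0.0
side area 33 cen [324.  205.8] bb [311 202  24  10] rect [322.8 205.2] [24.3  3.2] 21.8
side area 108 cen [338.7 221.1] bb [336 209   7  25] rect [339. 221.] [24.  6.] 90.0
side area 39 cen [256.7 219.7] bb [250 215  13  11] rect [255.  220.5] [12.4  8.2] 14.0
side area 29 cen [269.  221.3] bb [263 219  14   7] rect [269.3 222.4] [13.3  5.3] 11.3
side area 37 cen [268.3 226.3] bb [261 223  17   7] rect [268.6 226.2] [16.3  3.8] 12.1
side area 17 cen [246.  228.2] bb [245 225   3   7] rect
[... 6102 characters left out ...]
 8  12   5
    3   5   5  15  68 124 135 131]
 [100 100  93 123 121 111 114 114 113  98 107 103  70  64  46  16  11   6
    7  17  46  52  72 121 134 135]
 [109 109 106 119 116 108 111 115 115 110 118 122  95  95  77  59  55  58
   58  65  88  74  68 121 134 132]
 [ 86  97 102 109 109 105 110 110 112  88  79  92 101 113  90  87  98  96
   98  94  80  63  60 116 137 134]
 [ 48  51  69  85  92  98 106 107 111 112 100  91 104 128 116  97  92  84
   77  75  61  59  64 108 132 136]
 [ 45  42  44  40  48  60  75  88  97 105 114 114 109 110 111 106  99  85
   82  83  72  64  64  86 121 137]
 [ 46  45  45  44  44  42  42  42  48  69  89  96 102 105 111 111 110 111
  112 108  90  82  86  91 120 136]]
```

```bash
cat > e.py <<'E'
from fit import *
print("----")
d,e=tri(t,(323.2,207.1),s,(327.3,189.6));print("dot",d,e,inv(d))
d,e=tri(t,(302.8,221.7),s,(338.7,221.1));print("stop",d,e,inv(d))
d,e=tri(t,(327.7,205.2),s,(322.5,192));print("skirt",d,e,inv(d))
for sl in(60,70,80): 
  for n in(0,): pass
for sg in(1,-1):
  # bar ends: grip point assumed at inv(k)-like; project model
  pass
E
python3 e.py | sed -n '/----/,$p'
```

```text
----
dot [496.4 -75.7 166.5] 2.6173285535975483 [-135.7  -98.   166.5]
stop [448.    7.3  96.6] 6.1092938529026215 [-168.6   -7.7   96.6]
skirt [510.9 -93.6 132.4] 11.640065632092417 [-124.5 -118.2  132.4]
```

```bash
cat > g.py <<'E'
from h import *
from scipy.spatial.transform import Rotation as Ro
np.set_printoptions(precision=2,suppress=True)
yaw=np.radians(11.5); ca,sa=np.cos(yaw),np.sin(yaw)
RZ=np.array([[ca,-sa,0],[sa,ca,0],[0,0,1]])
ORG=np.array([448,7.3,0])+RZ@[173,0,0]
u=RZ@[.866,0,.5]; n=RZ@[-.5,0,.866]; l=RZ@[0,1,0]
LOW=ORG+RZ@[-180,0,60]
bed=lambda s,y,h: LOW+s*u+y*l+h*n
tobed=lambda P:np.array([(P-LOW)@u,(P-LOW)@l,(P-LOW)@n])
def frame(ang): # tool x along bar at angle ang from u, z=-n
    x=np.cos(ang)*u+np.sin(ang)*l; z=-n; return np.c_[x,np.cross(z,x),z]
def to(P,R):
    o=monitor.observe();R0=o["orientation"];print("slide m",R0.T@(P-o["position"])/1000,"rot",np.degrees(Ro.from_matrix(R0.T@R).as_rotvec()),"|",o["position"])
def st():
    o=monitor.observe();R=o["orientation"];x=R[:,0];print("t",o["time_s"],"bed",tobed(o["position"]),"ang",np.arctan2(x@l,x@u),"z.n",R[:,2]@n,"F bed",np.array([o["force"]@u,o["force"]@l,o["force"]@n]),"open",o["opening"],"q",o["joints"])
E
python3 - <<'E'
from g import *
import pickle
t=pickle.load(open("top0.pkl","rb"));s=pickle.load(open("side0.pkl","rb"))
G=bed(78,-112,60);print("grip",G,"org",ORG); to(G+80*n,frame(1.2))
out=[]
for c,(x0,y0,x1,y1) in((t,(268,150,312,198)),(s,(262,180,306,228))):
    k=8;a=cv2.resize(c["frame"][y0:y1,x0:x1],None,fx=k,fy=k,interpolation=cv2.INTER_CUBIC)
    a=np.clip(255*(a/255.)**.5,0,255).astype(np.uint8)
    for S,col in((220,(255,0,0)),(230,(0,200,0)),(240,(0,0,255))):
        for y in(-45,45):
            p=proj(c,bed(S,y,101));cv2.circle(a,(int((p[0]-x0+.5)*k),int((p[1]-y0+.5)*k)),3,col,-1)
    out.append(a)
cv2.imwrite("pics/h.png",np.hstack(out)[:,:,::-1])
E
```

```text
grip [500.26 -96.36 150.96] org [617.53  41.79   0.  ]
slide m [ 0.39 -0.28  0.01] rot [-20.12  23.96 -56.4 ] | [ 210.48 -507.86  230.77]
```

View pics/h.png

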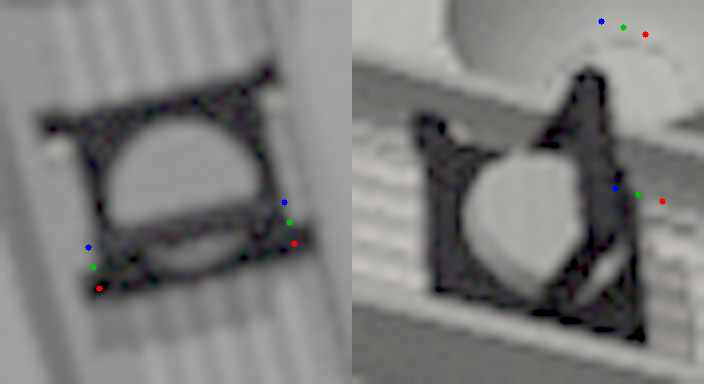

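The knob sits at bed coordinates s=78, y=-112, n=60. In the zoom, the handle bar lies between the two post apexes, at side crop (590,75)–(605,215) and top crop (95,235)–(265,200). I'll triangulate it while moving the arm to above the knob.

```bash
python3 - <<'E'
from g import *
import pickle
t=pickle.load(open("top0.pkl","rb"));s=pickle.load(open("side0.pkl","rb"))
A=lambda x,y:(268+x/8-.5,150+y/8-.5)
B=lambda x,y:(262+(x-352)/8-.5,180+y/8-.5)
for a,b in(((180,215),(598,148)),((260,200),(592,85)),((98,233),(605,210))):
    P,e=tri(t,A(*a),s,B(*b));print(P,e,tobed(P))
# carriage corners, top (275,75)&(415,118 side) upper-right/left
print(tobed(tri(t,A(45,125),s,B(440,290))[0]))
for c,f in((t,A),(s,B)):
  for q in((160,0,101),(240,0,31),(240,69,31),(240,-69,31)): print(q,np.array(proj(c,bed(*q))))
E
```

```text
[602.04  42.01 245.69] 3.3653845040343757 [235.62   3.31  78.38]
[609.17   5.66 242.75] 1.9304658345290957 [233.92 -33.74  75.96]
[593.75  78.79 251.42] 3.552013131370586 [237.8   41.    83.73]
[280.97  55.32  31.95]
(160, 0, 101) [295.91 197.61]
(240, 0, 31) [290.24 171.37]
(240, 69, 31) [272.28 175.49]
(240, -69, 31) [308.15 167.25]
(160, 0, 101) [315.7 198.7]
(240, 0, 31) [284.14 205.83]
(240, 69, 31) [285.14 222.41]
(240, -69, 31) [283.22 190.43]
```

>>> drive_tool(rotation=[[0,0,0],[-3,4,-8],[-6,8,-16],[-9,11,-25],[-12,15,-34],[-15,18,-42],[-18,21,-50],[-20.1,24,-56.4],[-20.1,24,-56.4],[-20.1,24,-56.4],[-20.1,24,-56.4],[-20.1,24,-56.4]], slide=[[0.03,-0.02,0],[0.06,-0.045,0],[0.09,-0.065,0],[0.12,-0.09,0],[0.16,-0.115,0],[0.2,-0.14,0],[0.23,-0.165,0],[0.26,-0.185,0],[0.29,-0.21,0.0],[0.32,-0.23,0.0],[0.355,-0.255,0.005],[0.38,-0.275,0.01]], fingers=[1,1,1,1,1,1,1,1,1,1,1,1], newtons=60)

```text
time_s: 1.1
position: [456.8, -106.7, 221.1]
orientation: [[0.122, 0.863, 0.491], [0.976, -0.195, 0.1], [0.182, 0.467, -0.865]]
force: [0.6, -1.5, -1.0]
opening: 85.6
```

```bash
python3 - <<'E'
from g import *
st();to(bed(78,-112,140),frame(1.2))
E
```

```text
t 1.1 bed [  74.4  -113.42  143.09] ang 1.1996732132517027 z.n -0.9999772254113295 F bed [-0.22 -1.64 -1.  ] open 85.56010026699501 q [-41.13   4.81 106.09  29.64  53.67 -45.94]
slide m [0. 0. 0.] rot [ 0.05 -0.05 -0.02] | [ 456.78 -106.66  221.12]
```

>>> drive_tool(rotation=[[0,0,0],[0,0,0],[0,0,0],[0,0,0],[0,0,0],[0,0,0]], slide=[[0.003,0.003,0.01],[0.003,0.003,0.02],[0.003,0.003,0.035],[0.003,0.003,0.05],[0.003,0.003,0.055],[0.003,0.003,0.055]], fingers=[1,1,0.5,0.2,0,0])

```text
time_s: 1.6
position: [486.5, -98.4, 174.4]
orientation: [[0.121, 0.864, 0.489], [0.976, -0.195, 0.102], [0.183, 0.465, -0.866]]
force: [-0.1, -0.3, -0.1]
opening: 43.0
```

```bash
cat > look.py <<'E'
from g import *
import sys
def look(name,boxes,k,dots=[]):
    out=[]
    for nme,(x0,y0,x1,y1) in boxes:
        c=camera(nme);a=cv2.resize(c["frame"][y0:y1,x0:x1],None,fx=k,fy=k,interpolation=cv2.INTER_CUBIC)
        a=np.clip(255*(a/255.)**.5,0,255).astype(np.uint8)
        for d in dots:
            p=proj(c,d);cv2.circle(a,(int((p[0]-x0+.5)*k),int((p[1]-y0+.5)*k)),2,(255,0,0),-1)
        out.append(a)
    cv2.imwrite("pics/"+name+".png",np.hstack(out)[:,:,::-1])
E
python3 - <<'E'
from look import *
st();to(bed(78,-112,83),frame(1.2))
look("k1",[("top",(300,180,350,230)),("side",(300,160,350,210))],8,[monitor.observe()["position"]])
E
```

```text
t 1.6 bed [  77.74 -111.22   87.24] ang 1.1993156364121813 z.n -0.9999748638254206 F bed [-0.14 -0.28 -0.02] open 42.96301369538663 q [-37.    11.3  107.5   32.03  45.1  -46.98]
slide m [-0.  0.  0.] rot [-0.08 -0.12 -0.04] | [486.54 -98.35 174.43]
```

View pics/k1.png

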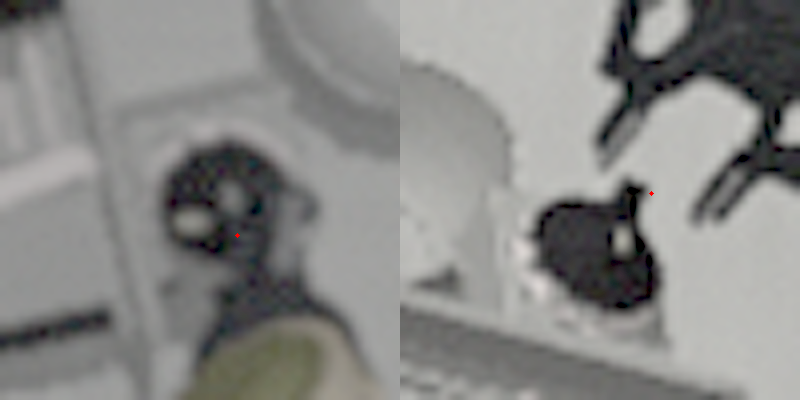

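The fingers straddle the bar: tips at (607,165) and (700,220) in the side view, with the bar top between their lines at (632,185). I'll descend along the normal.

>>> drive_tool(rotation=[[0,0,0],[0,0,0],[0,0,0],[0,0,0],[0,0,0],[0,0,0],[0,0,0]], slide=[[0,0,0.006],[0,0,0.012],[0,0,0.018],[0,0,0.024],[0,0,0.03],[0,0,0.035],[0,0,0.036]], fingers=[0,0,0,0,0,0,0])

```text
time_s: 2.28
position: [504.4, -95.0, 143.6]
orientation: [[0.121, 0.863, 0.49], [0.976, -0.195, 0.101], [0.183, 0.466, -0.866]]
force: [0.5, 0.1, 1.0]
opening: 42.6
```

```bash
python3 - <<'E'
from look import *
st()
look("k2",[("top",(305,185,345,235)),("side",(300,160,350,210))],8,[monitor.observe()["position"],bed(78,-112,60)])
E
```

```text
t 2.2833 bed [  78.09 -111.5    51.5 ] ang 1.1994358852931517 z.n -0.9999768040598128 F bed [0.96 0.02 0.61] open 42.59783340917478 q [-34.95  15.67 108.1   34.51  39.93 -48.88]
```

View pics/k2.png

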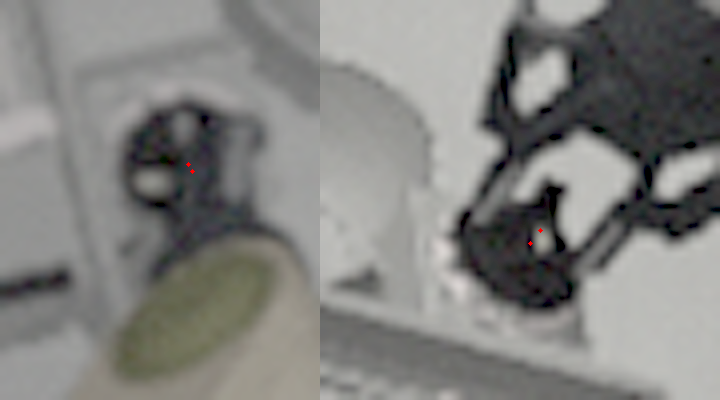

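The bar lies between the fingers with no contact force. Closing.

>>> drive_tool(rotation=[[0,0,0],[0,0,0],[0,0,0],[0,0,0],[0,0,0],[0,0,0]], slide=[[0,0,0],[0,0,0],[0,0,0],[0,0,0],[0,0,0],[0,0,0]], fingers=[-0.3,-0.5,-0.7,-1,-1,-1], newtons=50)

```text
time_s: 2.88
position: [504.3, -95.2, 144.6]
orientation: [[0.121, 0.863, 0.491], [0.976, -0.194, 0.1], [0.182, 0.467, -0.865]]
force: [-4.0, -0.1, 6.0]
opening: 13.0
```

```bash
python3 -c "
from g import *
st();print(monitor.observe()['wrist_torque'])"
```

```text
t 2.8833 bed [  78.49 -111.71   52.39] ang 1.1998785899277409 z.n -0.9999771828122259 F bed [-0.42  0.71  7.23] open 12.986549602204782 q [-34.99  15.56 108.07  34.47  39.99 -48.85]
[-0.04  0.36  0.07]
```

Gripped, with an opening of 13 mm. Pulling out along the axis.

>>> drive_tool(rotation=[[0,0,0],[0,0,0],[0,0,0],[0,0,0],[0,0,0],[0,0,0]], slide=[[0,0,-0.003],[0,0,-0.006],[0,0,-0.009],[0,0,-0.011],[0,0,-0.012],[0,0,-0.012]], fingers=[-1,-1,-1,-1,-1,-1], newtons=70)

```text
time_s: 3.38
position: [498.5, -96.4, 154.8]
orientation: [[0.122, 0.863, 0.491], [0.976, -0.195, 0.101], [0.182, 0.466, -0.866]]
force: [7.2, 1.3, -7.3]
opening: 12.5
```

```bash
python3 -c "
from g import *
st();print(monitor.observe()['wrist_torque'])"
```

```text
t 3.3833 bed [  78.38 -111.69   64.23] ang 1.1995274380676024 z.n -0.9999772200472821 F bed [ 2.75 -0.15 -9.96] open 12.48962584107826 q [-35.65  14.1  107.91  33.59  41.66 -48.15]
[-0.06 -0.18 -0.03]
```

The axial force of 10 N matches about 12 mm of pull. Turning clockwise.

>>> drive_tool(rotation=[[0,0,3],[0,0,6],[0,0,9],[0,0,12],[0,0,15],[0,0,18],[0,0,21],[0,0,24],[0,0,27],[0,0,30]], slide=[[0,0,0],[0,0,0],[0,0,0],[0,0,0],[0,0,0],[0,0,0],[0,0,0],[0,0,0],[0,0,0],[0,0,0]], fingers=[-1,-1,-1,-1,-1,-1,-1,-1,-1,-1])

```text
time_s: 4.22
position: [498.4, -96.2, 154.4]
orientation: [[0.539, 0.685, 0.49], [0.746, -0.659, 0.101], [0.392, 0.311, -0.866]]
force: [6.5, 1.6, -8.6]
opening: 12.6
```

```bash
python3 -c "
from g import *
st();print(monitor.observe()['wrist_torque']);to(bed(78.4,-111.7,64.2),frame(0))"
```

```text
t 4.2167 bed [  78.12 -111.49   63.85] ang 0.672814790284826 z.n -0.9999764486096381 F bed [  1.49   0.3  -10.76] open 12.61061695208377 q [-35.64  14.15 107.93  33.6   41.66 -17.99]
[-0.09 -0.1  -0.05]
slide m [ 0.  0. -0.] rot [-0.09 -0.04 38.55] | [498.38 -96.22 154.35]
```

>>> drive_tool(rotation=[[0,0,3.5],[0,0,7],[0,0,10.5],[0,0,14],[0,0,17.5],[0,0,21],[0,0,24.5],[0,0,28],[0,0,31.5],[0,0,35],[0,0,38.5],[0,0,38.5]], slide=[[0,0,0],[0,0,0],[0,0,0],[0,0,0],[0,0,0],[0,0,0],[0,0,0],[0,0,0],[0,0,0],[0,0,0],[0,0,0],[0,0,0]], fingers=[-1,-1,-1,-1,-1,-1,-1,-1,-1,-1,-1,-1])

```text
time_s: 5.22
position: [498.3, -95.9, 153.9]
orientation: [[0.849, 0.198, 0.489], [0.17, -0.98, 0.103], [0.5, -0.004, -0.866]]
force: [6.6, 2.2, -7.1]
opening: 12.4
```

```bash
python3 -c "
from g import *
st();print(monitor.observe()['wrist_torque']);to(bed(78.4,-111.7,52),frame(0))"
```

```text
t 5.2167 bed [  77.94 -111.15   63.48] ang -0.0029869597601739372 z.n -0.9999736465130646 F bed [ 2.42  0.85 -9.58] open 12.37239997636881 q [-35.62  14.19 107.95  33.62  41.68  20.7 ]
[ 0.06 -0.21  0.17]
slide m [0.   0.   0.01] rot [-0.17  0.02 -0.17] | [498.34 -95.88 153.95]
```

Angle is about 0 and the knob is still pulled out. Letting it in under control.

>>> drive_tool(rotation=[[0,0,0],[0,0,0],[0,0,0],[0,0,0],[0,0,0],[0,0,0]], slide=[[0,0,0.003],[0,0,0.006],[0,0,0.009],[0,0,0.011],[0,0,0.012],[0,0,0.012]], fingers=[-1,-1,-1,-1,-1,-1])

```text
time_s: 5.72
position: [503.9, -94.7, 144.4]
orientation: [[0.849, 0.199, 0.49], [0.171, -0.98, 0.102], [0.5, -0.003, -0.866]]
force: [-7.1, 0.0, 9.8]
opening: 12.2
```

```bash
python3 -c "
from g import *
st();print(monitor.observe()['wrist_torque'])"
```

```text
t 5.7167 bed [  78.07 -111.11   52.36] ang -0.002024530703239058 z.n -0.9999752616794448 F bed [-1.14  1.42 11.92] open 12.170380143866018 q [-34.98  15.55 108.11  34.46  40.08  20.01]
[0.01 0.59 0.12]
```

It bottoms at the same height as at the start (n=52.4), so it's in. Opening and retreating, then checking.

>>> drive_tool(rotation=[[0,0,0],[0,0,0],[0,0,0],[0,0,0],[0,0,0],[0,0,0],[0,0,0],[0,0,0],[0,0,0],[0,0,0]], slide=[[0,0,-0.001],[0,0,-0.001],[0,0,-0.001],[0,0,-0.001],[0,0,-0.01],[0,0,-0.03],[0,0,-0.05],[0,0,-0.08],[0,0,-0.11],[0,0,-0.13]], fingers=[-0.3,0,0,0,0,0,0,0,0,0])

```text
time_s: 6.55
position: [439.1, -108.1, 259.4]
orientation: [[0.848, 0.198, 0.491], [0.171, -0.98, 0.1], [0.501, -0.001, -0.866]]
force: [0.1, 0.0, -0.0]
opening: 42.6
```

```bash
python3 - <<'E'
from look import *
st()
look("k3",[("top",(265,150,345,230)),("side",(265,165,345,245))],5,[bed(235.6,y,79) for y in(-45,0,45)])
E
```

```text
t 6.55 bed [  78.34 -111.34  185.06] ang -0.0012381056452338342 z.n -0.99997754813357 F bed [ 0.09 -0.01 -0.11] open 42.55175001673719 q [-43.38   0.42 103.59  28.02  60.74  24.58]
```

View pics/k3.png

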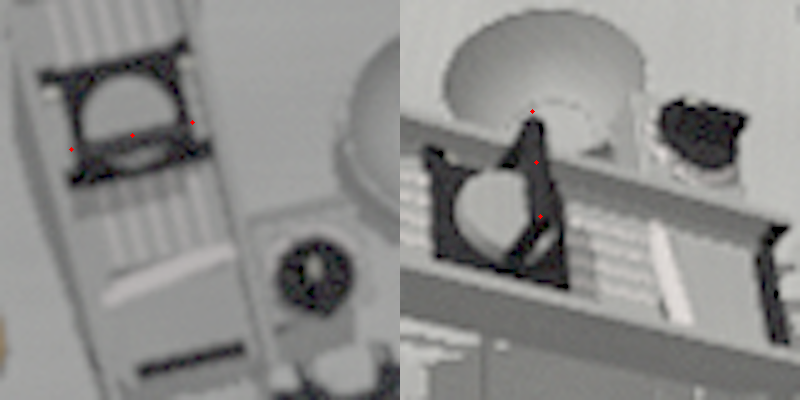

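The index dot now points up-slope at (315,268), so the bar is in line with the rails and the knob is closed. The handle marks fall on the bar in both views. Moving above the handle.

```bash
python3 -c "
from g import *
to(bed(235.6,1,139),frame(np.pi/2))"
```

```text
slide m [ 0.16 -0.11  0.05] rot [  0.27  -0.03 -90.04] | [ 439.86 -108.78  259.98]
```

>>> drive_tool(rotation=[[0,0,-7],[0,0,-14],[0,0,-21],[0,0,-28],[0,0,-35],[0,0,-42],[0,0,-49],[0,0,-56],[0,0,-63],[0,0,-70],[0,0,-77],[0,0,-84]], slide=[[0.013,-0.009,0],[0.026,-0.018,0],[0.039,-0.027,0],[0.052,-0.036,0],[0.065,-0.046,0.01],[0.078,-0.055,0.01],[0.091,-0.065,0.02],[0.105,-0.075,0.02],[0.118,-0.085,0.03],[0.13,-0.095,0.03],[0.145,-0.105,0.04],[0.157,-0.112,0.046]], fingers=[0,0,0,0,0,0,0,0,0,0,0,0])

```text
time_s: 7.65
position: [574.0, 33.8, 297.9]
orientation: [[-0.114, 0.863, 0.492], [0.992, 0.075, 0.098], [0.048, 0.499, -0.865]]
force: [-0.2, -0.2, -0.2]
opening: 42.5
```

>>> drive_tool(rotation=[[0,0,-6],[0,0,-6],[0,0,-6]], slide=[[0,0,0],[0,0,0],[0,0,0]], fingers=[0,0,0])

```text
time_s: 7.9
position: [573.8, 34.1, 296.8]
orientation: [[-0.201, 0.848, 0.49], [0.98, 0.175, 0.099], [-0.002, 0.5, -0.866]]
force: [0.3, 0.2, -0.2]
opening: 43.1
```

```bash
python3 -c "
from g import *
np.set_printoptions(precision=4,suppress=True)
st();to(bed(235.6,1,95),frame(np.pi/2))"
```

```text
t 7.9 bed [235.8674   1.141  137.2725] ang 1.5730991228692497 z.n -0.999977597741444 F bed [ 0.1805  0.1239 -0.2941] open 43.14900482689973 q [-14.1166  10.0632  85.9437  14.8288  57.3467 -30.8045]
slide m [-0.0001 -0.0003  0.0423] rot [0.0131 0.0497 0.1319] | [573.8211  34.063  296.8221]
```

>>> drive_tool(rotation=[[0,0,0],[0,0,0],[0,0,0],[0,0,0],[0,0,0],[0,0,0],[0,0,0],[0,0,0]], slide=[[0,0,0.01],[0,0,0.02],[0,0,0.03],[0,0,0.038],[0,0,0.046],[0,0,0.053],[0,0,0.059],[0,0,0.06]], fingers=[0,0,0,0,0,0,0,0])

```text
time_s: 8.57
position: [603.4, 40.1, 243.6]
orientation: [[-0.201, 0.849, 0.489], [0.98, 0.175, 0.099], [-0.001, 0.499, -0.867]]
force: [1.2, -0.3, -0.0]
opening: 42.7
```

```bash
python3 - <<'E'
from look import *
st()
look("p1",[("top",(265,145,315,195)),("side",(262,170,312,220))],8,[monitor.observe()["position"],bed(235.6,-45,79),bed(235.6,45,79)])
E
```

```text
t 8.5667 bed [235.4    1.14  76.06] ang 1.5726388890754535 z.n -0.9999772045228543 F bed [ 0.94 -0.55 -0.59] open 42.6918241142765 q [-12.49  15.67  87.55  15.33  50.06 -31.18]
```

View pics/p1.png

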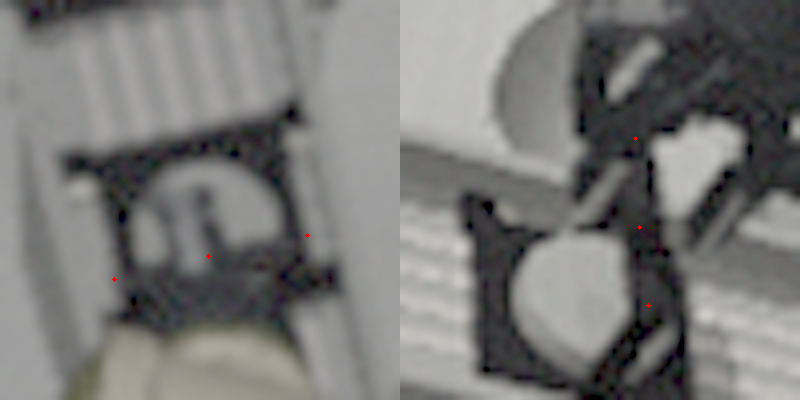

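The two fingers sit up-slope (600,195) and down-slope (715,215) of the bar. Going down a little more, then closing gently.

>>> drive_tool(rotation=[[0,0,0],[0,0,0],[0,0,0],[0,0,0],[0,0,0]], slide=[[0,0,0.004],[0,0,0.008],[0,0,0.012],[0,0,0.014],[0,0,0.014]], fingers=[0,0,0,0,0])

```text
time_s: 9.08
position: [610.2, 41.5, 232.0]
orientation: [[-0.201, 0.849, 0.489], [0.98, 0.175, 0.099], [-0.001, 0.499, -0.866]]
force: [-0.9, 0.1, -0.0]
opening: 42.6
```

>>> drive_tool(rotation=[[0,0,0],[0,0,0],[0,0,0],[0,0,0],[0,0,0],[0,0,0]], slide=[[0,0,0],[0,0,0],[0,0,0],[0,0,0],[0,0,0],[0,0,0]], fingers=[-0.2,-0.35,-0.5,-0.7,-0.9,-1], newtons=30)

```text
time_s: 9.58
position: [608.5, 41.3, 231.1]
orientation: [[-0.202, 0.851, 0.486], [0.979, 0.176, 0.099], [-0.001, 0.496, -0.869]]
force: [-11.8, -3.3, 1.9]
opening: 16.8
```

```bash
python3 -c "
from g import *
st();print(monitor.observe()['wrist_torque'])"
```

```text
t 9.5833 bed [233.66   1.29  62.71] ang 1.5733668136395493 z.n -0.9999645354398288 F bed [-9.67 -0.93  7.75] open 16.841304624229558 q [-12.19  16.92  87.87  15.38  48.67 -31.3 ]
[-0.6   1.86 -0.1 ]
```

Handle gripped: opening 16.8 mm, the same roughly 1 mm under nominal as on the knob. Lifting 13 mm along the normal with a slight up-slope bias.

>>> drive_tool(rotation=[[0,0,0],[0,0,0],[0,0,0],[0,0,0],[0,0,0],[0,0,0],[0,0,0],[0,0,0]], slide=[[0,0,0],[0,0.001,-0.002],[0,0.001,-0.004],[0,0.001,-0.007],[0,0.001,-0.01],[0,0.001,-0.012],[0,0.001,-0.013],[0,0.001,-0.013]], fingers=[-1,-1,-1,-1,-1,-1,-1,-1], newtons=70)

```text
time_s: 10.25
position: [602.1, 40.0, 242.3]
orientation: [[-0.202, 0.852, 0.483], [0.979, 0.176, 0.099], [-0.001, 0.493, -0.87]]
force: [-3.6, -4.0, -7.2]
opening: 15.2
```

```bash
python3 -c "
from g import *
st();print(monitor.observe()['wrist_torque'])"
```

```text
t 10.25 bed [233.61   1.3   75.62] ang 1.573339916368913 z.n -0.9999471569202354 F bed [-7.32 -3.18 -4.06] open 15.160586678312667 q [-12.49  15.71  87.57  15.12  50.34 -31.09]
[-0.77  1.53 -0.24]
```

The load matches the free weight: about 4 N along the normal. Moving down-slope gradually and watching for bump contact.

>>> drive_tool(rotation=[[0,0,0],[0,0,0],[0,0,0],[0,0,0],[0,0,0],[0,0,0],[0,0,0]], slide=[[0,-0.002,0],[0,-0.004,0],[0,-0.006,0],[0,-0.008,0],[0,-0.01,0],[0,-0.012,0],[0,-0.012,0]], fingers=[-1,-1,-1,-1,-1,-1,-1])

```text
time_s: 10.83
position: [591.6, 37.8, 236.3]
orientation: [[-0.202, 0.852, 0.483], [0.979, 0.176, 0.099], [-0.001, 0.493, -0.87]]
force: [-0.3, -0.5, -4.7]
opening: 15.5
```

```bash
python3 - <<'E'
from look import *
st();print(monitor.observe()['wrist_torque'])
look("p2",[("top",(265,145,315,195)),("side",(262,170,312,220))],8,[])
E
```

```text
t 10.8333 bed [221.28   1.27  75.76] ang 1.5732991734359634 z.n -0.9999456852236877 F bed [-2.7  -0.43 -3.89] open 15.45115758333886 q [-13.04  15.01  89.68  15.73  49.13 -32.25]
[-0.36  0.65 -0.12]
```

View pics/p2.png

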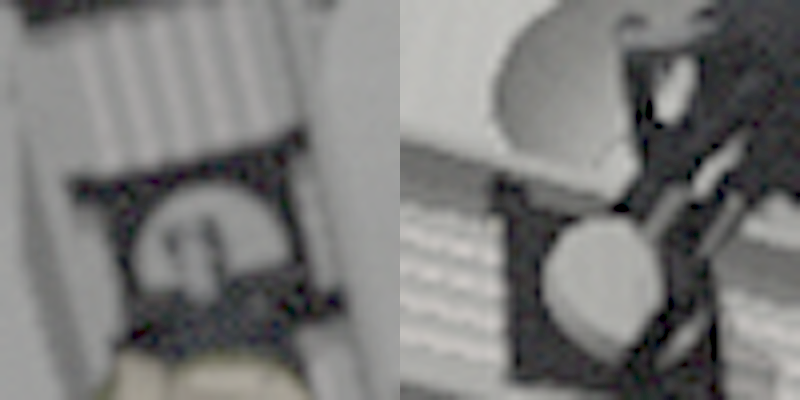

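The carriage has moved with the tool and the force is now pure weight (about 4.7 N), so it's free. Continuing over the bumps.

>>> drive_tool(rotation=[[0,0,0],[0,0,0],[0,0,0],[0,0,0],[0,0,0],[0,0,0],[0,0,0],[0,0,0],[0,0,0],[0,0,0]], slide=[[0,-0.004,0],[0,-0.008,0],[0,-0.012,0],[0,-0.016,0],[0,-0.02,0],[0,-0.024,0],[0,-0.028,0],[0,-0.032,0],[0,-0.036,0],[0,-0.038,0]], fingers=[-1,-1,-1,-1,-1,-1,-1,-1,-1,-1])

```text
time_s: 11.77
position: [558.9, 31.1, 217.3]
orientation: [[-0.202, 0.852, 0.483], [0.979, 0.176, 0.099], [-0.001, 0.493, -0.87]]
force: [0.4, -1.5, -4.9]
opening: 15.0
```

```bash
python3 -c "
from g import *
st();print(monitor.observe()['wrist_torque'])"
```

```text
t 11.7667 bed [182.89   1.22  76.04] ang 1.573138923012783 z.n -0.9999424626880203 F bed [-2.34 -1.53 -4.3 ] open 15.04879122115444 q [-14.94  12.98  96.12  17.96  45.46 -36.34]
[-0.19  0.55 -0.02]
```

>>> drive_tool(rotation=[[0,0,0],[0,0,0],[0,0,0],[0,0,0],[0,0,0],[0,0,0],[0,0,0],[0,0,0],[0,0,0],[0,0,0],[0,0,0],[0,0,0]], slide=[[0,-0.006,0],[0,-0.013,0.001],[0,-0.02,0.002],[0,-0.028,0.003],[0,-0.036,0.004],[0,-0.044,0.005],[0,-0.052,0.006],[0,-0.06,0.007],[0,-0.068,0.008],[0,-0.076,0.008],[0,-0.082,0.008],[0,-0.085,0.008]], fingers=[-1,-1,-1,-1,-1,-1,-1,-1,-1,-1,-1,-1])

```text
time_s: 12.77
position: [489.4, 16.9, 168.0]
orientation: [[-0.201, 0.853, 0.482], [0.98, 0.175, 0.099], [-0.0, 0.492, -0.87]]
force: [0.0, 1.8, -5.1]
opening: 15.2
```

```bash
python3 -c "
from g import *
st();print(monitor.observe()['wrist_torque'])"
```

```text
t 12.7667 bed [96.86  1.11 68.77] ang 1.5727231041033352 z.n -0.9999371205800716 F bed [-2.23  1.75 -4.65] open 15.172599701199289 q [-20.1   10.26 110.17  25.64  36.68 -49.35]
[0.06 0.64 0.24]
```

Now lowering onto the rails and easing to the stop.

>>> drive_tool(rotation=[[0,0,0],[0,0,0],[0,0,0],[0,0,0],[0,0,0],[0,0,0],[0,0,0],[0,0,0],[0,0,0]], slide=[[0,-0.002,0.002],[0,-0.004,0.004],[0,-0.006,0.005],[0,-0.008,0.006],[0,-0.01,0.006],[0,-0.012,0.006],[0,-0.014,0.006],[0,-0.015,0.006],[0,-0.016,0.006]], fingers=[-1,-1,-1,-1,-1,-1,-1,-1,-1])

```text
time_s: 13.52
position: [478.6, 14.6, 154.8]
orientation: [[-0.201, 0.853, 0.482], [0.98, 0.175, 0.099], [-0.0, 0.492, -0.87]]
force: [-1.4, 1.7, -2.0]
opening: 15.3
```

```bash
python3 -c "
from g import *
st();print(monitor.observe()['wrist_torque'])"
```

```text
t 13.5167 bed [80.71  1.08 62.91] ang 1.5727554067641059 z.n -0.9999371679871834 F bed [-1.93  1.96 -1.22] open 15.309241397948922 q [-21.1   10.56 112.85  28.05  34.4  -52.96]
[0.1  0.62 0.16]
```

>>> drive_tool(rotation=[[0,0,0],[0,0,0],[0,0,0],[0,0,0],[0,0,0],[0,0,0]], slide=[[0,-0.001,0.0005],[0,-0.002,0.001],[0,-0.003,0.001],[0,-0.004,0.001],[0,-0.005,0.001],[0,-0.006,0.001]], fingers=[-1,-1,-1,-1,-1,-1])

```text
time_s: 14.02
position: [476.5, 14.0, 153.6]
orientation: [[-0.2, 0.849, 0.489], [0.98, 0.174, 0.099], [-0.001, 0.499, -0.867]]
force: [12.7, 16.7, 8.3]
opening: 15.4
```

```bash
python3 -c "
from g import *
st();print(monitor.observe()['wrist_torque'])"
```

```text
t 14.0167 bed [78.22  0.86 62.92] ang 1.5721919758792897 z.n -0.9999770162587975 F bed [17.84 13.83 -0.66] open 15.396318535283102 q [-21.45  10.44 113.56  29.23  33.72 -54.36]
[ 2.51 -2.18  1.22]
```

The stop is contacted (18 N up-slope). Seating it on the rails, then releasing.

>>> drive_tool(rotation=[[0,0,0],[0,0,0],[0,0,0],[0,0,0]], slide=[[0,-0.001,0.001],[0,-0.001,0.002],[0,-0.001,0.003],[0,-0.001,0.003]], fingers=[-1,-1,-1,-1])

```text
time_s: 14.35
position: [477.7, 14.4, 153.9]
orientation: [[-0.201, 0.846, 0.495], [0.98, 0.175, 0.098], [-0.004, 0.504, -0.864]]
force: [-26.4, 0.9, 41.8]
opening: 15.5
```

```bash
python3 -c "
from g import *
st();print(monitor.observe()['wrist_torque'])"
```

```text
t 14.35 bed [79.41  1.02 62.53] ang 1.5741562010012884 z.n -0.9999637842988734 F bed [-1.36  6.12 49.01] open 15.473660468467992 q [-21.38  10.47 113.65  29.69  33.29 -54.83]
[0.88 1.01 0.58]
```

Firmly on the rails. Opening and withdrawing along the normal.

>>> drive_tool(rotation=[[0,0,0],[0,0,0],[0,0,0],[0,0,0],[0,0,0],[0,0,0],[0,0,0],[0,0,0],[0,0,0],[0,0,0],[0,0,0]], slide=[[0,0,0],[0,0,0],[0,0,0],[0,0,0],[0,0,0],[0,0,0],[0,0,-0.01],[0,0,-0.03],[0,0,-0.06],[0,0,-0.1],[0,0,-0.14]], fingers=[-0.6,-0.4,-0.2,0,0,0,0,0,0,0,0])

```text
time_s: 15.27
position: [407.3, 0.8, 275.5]
orientation: [[-0.201, 0.847, 0.493], [0.98, 0.175, 0.099], [-0.003, 0.503, -0.865]]
force: [0.3, -1.4, 1.2]
opening: 42.9
```

>>> drive_tool(rotation=[[0,0,0],[0,0,0],[0,0,0],[0,0,0],[0,0,0],[0,0,0]], slide=[[0.0,-0.02,-0.03],[0,-0.04,-0.05],[0,-0.06,-0.07],[0,-0.08,-0.09],[0,-0.09,-0.1],[0,-0.09,-0.1]], fingers=[0,0,0,0,0,0])

```text
time_s: 15.77
position: [280.5, -27.5, 317.4]
orientation: [[-0.191, 0.848, 0.495], [0.982, 0.168, 0.091], [-0.006, 0.503, -0.864]]
force: [0.3, -1.3, 1.2]
opening: 42.9
```

```bash
python3 - <<'E'
from look import *
st()
look("f1",[("top",(255,135,345,235)),("side",(240,160,350,260))],4,[])
E
```

```text
t 15.7667 bed [-13.41  -0.66 304.93] ang 1.566815883762951 z.n -0.9999278185226751 F bed [ 0.62 -1.28  1.02] open 42.93405973272942 q [-65.13 -27.62 111.67  29.17  87.99 -75.23]
```

View pics/f1.png

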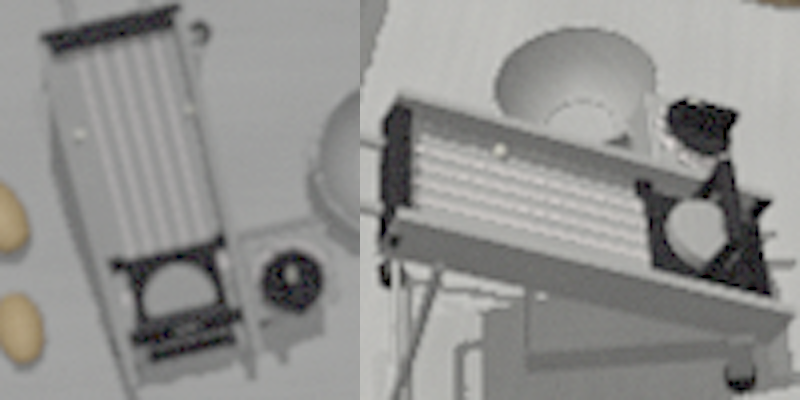

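```bash
python3 -c "
from h import *
print(job.sign_off())"
```

```text
the job is handed in; nothing more can be done
None
```

The slicer is closed up and handed in at about 16 s of robot time; sign-off gave no verdict.

- **Knob:** I pulled it out about 12 mm (10 N of spring pull felt), turned it clockwise to closed and let it in. It bottomed at the same height as at the start. The picture shows the bar in line with the rails.
- **Pusher:** I lifted it about 13 mm and carried it over the bumps, feeling only its weight of about 4.7 N. I then took it down at no more than about 0.1 m/s and pressed it onto the rails. The arm was clear of everything at the end.

**Last checks:**
- The stop pushed back with 18 N. At release the tool had moved about 154 mm down the bed, against the expected 151 mm. That 3 mm difference is within my pose error.
- Pressing down met 49 N on the rails.
- The final picture shows the pusher at the low end. In the top view a small gap shows between carriage and stop, which I took to be perspective and did not measure.
- The bowl and potatoes in that picture look undisturbed. I did not measure their positions or check the other items.

**Disagreements:**
- I measured the pusher handle 79 mm above the bed, where the description led me to expect 101 mm. The grasp worked at the measured height.
- The two views of the rails' low ends missed each other by 27 mm, so I placed the slicer from the stop bar and the high-end corners instead.

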